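Load the slide incubator and shut its lid

ROBOT

A 6-joint arm with a two-finger parallel gripper is mounted at the origin on the work surface. World frame = base frame: x ahead of the robot, y to its left, z up, the work surface at z = 0. Lengths are in m, angles in degrees, forces in N, time in s.
With the tool pointing down it reaches from about 0.4 to 0.825 m from the base axis. Payload 7 kg.
Tool frame: the origin (TCP) lies on the centre line of the jaws, within the pads' length; the fingertips stand 14 mm ahead of it and the grasp point (between the pads) lies 5 mm behind it; z points along the fingers, y is the line along which they close (so a half turn about z gives the same grasp; the last joint's range is limited). The gripper opens to 88 mm and grips with 3 to 60 N. Pads are 19 mm wide; open, the fingers measure 130 mm over their backs; the gripper's body (78 mm by 193 mm) begins 47 mm behind the grasp point.
Start: joints at [-55.743, 20.546, 0.682, 0, -70.136, -16.507], TCP at [0.206, -0.643, 0.241] pointing down, gripper open.
Joint ranges: [-176.03, 176.03], [-82.01, 121.73], [-58.28, 71.71], [-173.87, 95.51], [-174.79, -0.11], [-173.66, 173.66]. Speed limits (degrees/s): [136.94, 136.94, 172.46, 180, 180, 180].

INTERFACE

Orientations are given as [roll, pitch, yaw] about the fixed x, y, z axes, in that order (R = Rz(yaw) Ry(pitch) Rx(roll)).
In Python, from plant import r gives the robot as it stands.
- The arm moves only by the tool send_rows, never from a script. Its argument "steps" is a list of rows, each an object with "dp": the shift along the tool's x, y, z in mm, a list of three; "roll": the turn about the tool's z in rad; "jaw": the opening in per cent of the stroke, from 0 (shut) to 100 (fully open). In form: [{"dp": [tx, ty, tz], "roll": roll, "jaw": jaw}, ...]. A call has 1 to 5 rows; each row is the pose to reach, as a shift and turn from the pose commanded when the call began, along the tool's axes at that moment; what a row does not reach only later rows make up. A row lasts 1/8 s, in which the tool goes at most 62.5 mm and 10.7 degrees, less where a joint would pass 70% of its speed; a pose out of reach is approached as far as the arm can. A call with a gripper value outside its range is refused whole. The fingers move at their own pace and stop on an object; "newtons" is the grip in N (left out, the last holds). Time passes only in rows, so rows that repeat a pose let the fingers close. It gives the time, the measured TCP pose, the force, the opening and the grip force at its end, in the units of the state.
- r.get_state(): the state, without advancing time (a new reading comes with each control period).
- r.capture(name): name is "side" or "top"; returns a dict with "image" (384x512x3 uint8, blue, green, red), "K" (3x3 intrinsics, pixels), "dist" ([k1, k2, p1, p2, k3] as OpenCV has them; the pictures are not rectified), "rvec" (rotation vector, rad) and "tvec" (3), from world to camera coordinates, as OpenCV has them. Camera axes: x right, y down, z forward; pixel columns grow to the right and rows downward; lengths in m; the calibration is good to about 2 mm. A picture is of the moment at which its call begins. There is no depth.
- r.close_job(): hands the job in; it is judged then, once.
The state is a dict: "time_s": time; "joints": joint angles; "qd": joint speeds; "joint_torque": joint torques, N m; "tcp_pos": TCP position; "eef_rot": TCP orientation; "contact_force": force on the tool from outside, world axes, zero at the start; "moment": the same for the moment, N m; "gripper_width": finger opening in m; "gripper_force": force on a finger pad.
Only numpy, scipy, OpenCV 4.12 (cv2) and the standard library are available. Lean on these libraries where they do the work, as an engineer would, in place of code of your own. Each camera call takes 0.05 s, during which the arm holds its last target. There are 200 camera calls.

TASK

Take the slide tray by its blue fin from the sloping stand, set it down gently (not dropped), level on the floor of the open incubator, with a long side flush against the orange rail, and let go of it. Then close the incubator's lid fully without slamming it. Do not knock anything else about.

Things in the scene. Friction and masses are not known exactly. Their poses are not given: they have to be found in the camera images.
- tray: Loose steel slide tray, 120 (x) x 70 (y) x 22 mm (z), 0.25 kg, two glass slides on top. Blue grip fin on its middle, 60 mm along x, 12 mm thick in y, from z = 20 to 54 mm. Origin: centre of its underside; z its upward normal. Same either way round. It starts on the stand: its z leans 0.5 rad (29 deg) from vertical toward the stand's front (-x), its x runs uphill.
- stand_face (a point): Centre of the sloping face of the fixed white stand (face 160 x 100 mm, 75 mm above the table at its centre, leaning 0.5 rad). Axes are the stand's: x level, from its low front to its high back, z up. A blue lip 12 mm high along the low edge holds the tray.
- incubator: Fixed pale grey and teal bench incubator, 190 mm deep (x from -90 to +100 mm), 240 mm wide (y from -140 to +100 mm), 100 mm high without lid. Origin: on the table under the chamber's centre; x points from its front to its hinge side, z up. Chamber open at the top: 150 (x) x 140 (y) mm, 60 mm deep.
- bay (a point): Centre of the chamber's floor, 40 mm above the table; axes as the incubator's. The chamber's walls stand at x = +-75 and y = +-70 mm from here; their rim is 60 mm above this floor.
- rail (a point): Middle of the top edge of the orange rail's face, 20 mm above the chamber floor, at y = +60 mm from bay. The rail (10 mm thick, 148 mm long, along x) lies on the chamber's +y wall; its flat face looks to -y. An orange stripe on the rim above marks its side. With the tray flush, the tray's origin is at y = +25 mm from bay.
- lid (a joint): Lid angle (rad): 0 shut, growing as it opens; 1.45 to 1.75 at the start (upright), at most 1.9. Stiff friction hinge: it stays where it is left and takes about 2 to 5 N at the bar to move.
- lid_hinge (a point): Lid's hinge axis (along the incubator's y), at x = +90 mm, 100 mm above the table; fixed, axes as the incubator's.
- lid_bar (a point): Centre of the lid's round steel handle bar (12 mm diameter, along the incubator's y, 90 mm free between struts). The lid is a teal plate 180 x 196 x 14 mm; the bar runs 36 mm beyond its free edge, 216 mm from the hinge axis, 7 mm above it when shut. Bar is on top when the lid is upright; when shut it is in front of the incubator, 107 mm above the table.
- amber_bottle: Bystander: amber glass bottle with black cap, 60 mm diameter, 140 mm tall. Origin at the centre of its underside.
- jar: Bystander: white jar with blue cap, 54 mm diameter, 65 mm tall. Origin at the centre of its underside.
- tip_box: Bystander: closed blue pipette-tip box, 120 x 80 x 65 mm. Origin at the centre of its underside.
- tube_rack: Bystander: yellow rack of capped tubes, 200 x 70 x 97 mm. Origin at the centre of its underside.
Things that resemble listed ones, but are neither listed nor needed, are in the scene too. Leave any purple look-alike of the tray alone.

How it is judged (in metres and radians):
On the way, in this order (a step that is already met when the one before it is completed fails the run):
1. the tray lies level on the chamber floor, flush against the rail and let go, while the lid is still open (y of tray in the frame of bay between 0.021 and 0.029 m and x of tray in the frame of bay between -0.03 and 0.03 m and z of tray in the frame of bay between -0.005 and 0.005 m and angle between tray's own z axis and vertical below 0.06 rad and angle between the x axis of tray and the x axis of bay, either way round below 0.045 rad and linear speed of tray below 0.02 m/s and contact force between the fingers and tray below 0.3 N and value of joint lid above 0.7 rad), for 0.2 s.
2. the lid is shut (value of joint lid below 0.03 rad), for 0.2 s.
At the end, for the whole second after the job is handed in: The tray lies at rest, level (within 3 degrees), on the chamber floor with its long side flush against the orange rail (gap at its middle under 4 mm, parallel within 2.5 degrees), and the lid is fully shut (under 0.03 rad) (y of tray in the frame of bay between 0.021 and 0.029 m and x of tray in the frame of bay between -0.03 and 0.03 m and z of tray in the frame of bay between -0.005 and 0.005 m and angle between tray's own z axis and vertical below 0.06 rad and angle between the x axis of tray and the x axis of bay, either way round below 0.045 rad and linear speed of tray below 0.02 m/s and value of joint lid below 0.03 rad); the robot touches nothing.
It fails at once if the tray is dropped or thrown (moves faster than 0.45 m/s out of the fingers) (contact force between the fingers and tray below 0.05 N and linear speed of tray above 0.45 m/s).
It fails at once if the lid is slammed (faster than 2 rad/s when nearly shut) (value of joint lid below 0.3 rad and velocity of joint lid below -2 rad/s).
It fails at once if a bystander is knocked more than 30 mm (distance of any of amber_bottle, jar, tip_box, tube_rack from where it was at the start of the episode above 0.03 m).
It also fails if it takes over 72 s, if anything falls off the work surface, if the arm or the gripper's body presses on something with over 40 N, if the wrist force passes 120 N, or if a joint passes its speed limit or range.

## Working session

There is one attempt and no reset: what is moved stays moved. The work goes in short steps, Python scripts to look and compute and a tool call to move; the robot and the scene stay as the last step left them, time stands still between calls to the robot, and variables do not carry over. Pictures are saved under pics/ and viewed, at most 14 in all, crops included, and the job is handed in when it is done.

Besides the shell and the picture viewer there is one more tool, called after "Emit:" by a JSON object that holds its "method" and its "body". send_rows: Moves the arm, as the interface text tells. Its arguments: {"type":"object","properties":{"steps":{"type":"array","items":{"type":"object","properties":{"dp":{"type":"array","items":{"type":"number"}},"roll":{"type":"number"},"jaw":{"type":"number"}}}},"newtons":{"type":"number"}},"required":["steps"]}

```bash
ls; mkdir -p pics; python3 - <<'E'
from plant import r
import cv2,numpy as np
print(r.get_state())
for n in("side","top"):
    c=r.capture(n); cv2.imwrite(f"pics/{n}0.png",cv2.resize(c["image"],(800,600),interpolation=cv2.INTER_CUBIC))
    R=cv2.Rodrigues(c["rvec"])[0]; print(n,c["K"],c["dist"],-R.T@np.ravel(c["tvec"]),R)
E
```

```text
pics
{'time_s': 0.0, 'joints': array([-5.57428487e+01,  2.05905391e+01,  6.35090099e-01, -2.09392539e-02,
       -7.01358445e+01, -1.65060589e+01]), 'qd': array([-0.0261597 ,  0.0812062 , -0.02432956, -0.01401949, -0.0266353 ,
       -0.04097309]), 'joint_torque': array([-5.81727954e-05, -5.82714736e+01,  2.93064737e+01,  6.99727044e+00,
        6.98617485e-03, -1.70139865e-04]), 'tcp_pos': array([ 0.20562971, -0.64243494,  0.23964021]), 'eef_rot': array([ 1.79906876e+02, -7.06742701e-03, -1.62256033e+02]), 'contact_force': array([ 0.69914977,  0.5708704 , -0.38599571]), 'moment': array([0.00798032, 0.02404719, 0.01020549]), 'gripper_force': 0.0, 'gripper_width': 0.0875929397564894}
side [[478.55932884   0.         256.947843  ]
 [  0.         478.55932884 197.65180026]
 [  0.           0.           1.        ]] [0.0282689 0.        0.        0.        0.       ] [0.17695394 0.94340392 1.26806391] [[-0.92767105 -0.37338752  0.0028596 ]
 [-0.28346772  0.69924161 -0.65628289]
 [ 0.24304829 -0.60962524 -0.75450951]]
top [[432.37737649   0.         250.91570892]
 [  0.         432.37737649 196.028556  ]
 [  0.           0.           1.        ]] [-0.13459089  0.          0.          0.          0.        ] [2.24639522e-01 7.91174763e-04 1.63584227e+00] [[ 0.00943758 -0.99995367 -0.00189297]
 [-0.98172885 -0.00890574 -0.1900767 ]
 [ 0.19005103  0.00365224 -0.98176742]]
```

View pics/side0.png

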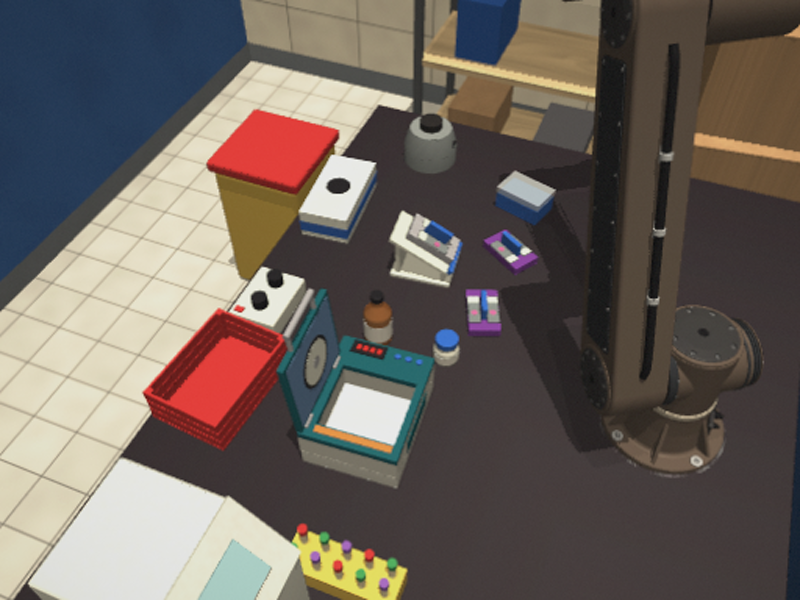

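View pics/top0.png

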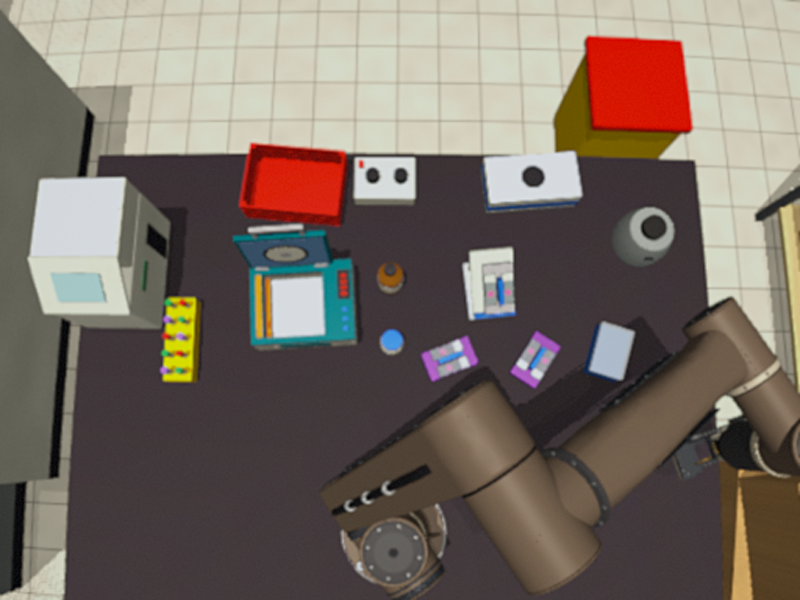

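The side view shows the tray on the stand at about (440,235), the incubator at (360,400), the orange rail at (352,438) and the upright lid at (310,355). In the top view the tray is at (498,287), the chamber at (298,306), the rail at (262,306), the lid bar at (275,230), the bottle at (390,278) and the jar at (392,342). Next I'll take zoomed crops and run colour masks.

```bash
cat > h.py <<'E'
import cv2,numpy as np
from plant import r
def ray(c,p):
    u=cv2.undistortPoints(np.array(p,float).reshape(-1,1,2),c["K"],c["dist"])[:,0]
    R=cv2.Rodrigues(c["rvec"])[0]
    return -R.T@np.ravel(c["tvec"]), np.c_[u,np.ones(len(u))]@R
def plane(c,p,z):
    o,d=ray(c,p); return o+d*((z-o[2])/d[:,2])[:,None]
def tri(a,pa,b,pb):
    P=[np.c_[cv2.Rodrigues(c["rvec"])[0],np.ravel(c["tvec"])] for c in(a,b)]
    u=[cv2.undistortPoints(np.array(p,float).reshape(-1,1,2),c["K"],c["dist"])[:,0].T for c,p in((a,pa),(b,pb))]
    X=cv2.triangulatePoints(P[0],P[1],u[0],u[1]); return (X[:3]/X[3]).T
def blobs(img,lo,hi,roi,amin=8):
    x0,y0,x1,y1=roi; h=cv2.cvtColor(img,cv2.COLOR_BGR2HSV)[y0:y1,x0:x1]
    m=cv2.inRange(h,np.array(lo),np.array(hi)); cs,_=cv2.findContours(m,cv2.RETR_EXTERNAL,cv2.CHAIN_APPROX_NONE)
    out=[c+np.array([[x0,y0]]) for c in cs if cv2.contourArea(c)>=amin]
    return sorted(out,key=cv2.contourArea,reverse=True)
E
python3 - <<'E'
from h import *
s,t=r.capture("side"),r.capture("top")
rois={"side":dict(tray=(245,130,300,185),inc=(175,180,285,315)),"top":dict(tray=(292,155,335,208),inc=(145,140,235,225))}
for n,c in(("side",s),("top",t)):
    for nm,lo,hi,k in(("blue",(100,120,60),(125,255,255),"tray"),("white",(0,0,190),(180,40,255),"inc"),("orange",(8,120,120),(22,255,255),"inc")):
        for b in blobs(c["image"],lo,hi,rois[n][k],15)[:4]:
            print(n,nm,cv2.contourArea(b),cv2.boxPoints(cv2.minAreaRect(b)).round(1).tolist())
C=[cv2.resize(c["image"][q[1]:q[3],q[0]:q[2]],(400,300),interpolation=cv2.INTER_CUBIC) for c,q in
 ((s,(240,126,304,174)),(s,(165,180,309,288)),(t,(284,156,348,204)),(t,(140,138,244,216)))]
cv2.imwrite("pics/z.png",np.vstack([np.hstack(C[:2]),np.hstack(C[2:])]))
E
```

```text
side blue 116.0 [[271.70001220703125, 147.5], [276.5, 140.3000030517578], [289.79998779296875, 149.1999969482422], [285.1000061035156, 156.39999389648438]]
side blue 26.5 [[286.20001220703125, 173.8000030517578], [292.29998779296875, 154.1999969482422], [295.6000061035156, 155.1999969482422], [289.3999938964844, 174.8000030517578]]
side white 1278.5 [[208.39999389648438, 272.1000061035156], [216.6999969482422, 242.89999389648438], [262.29998779296875, 255.89999389648438], [254.0, 285.1000061035156]]
side white 217.0 [[164.8000030517578, 200.1999969482422], [182.8000030517578, 173.1999969482422], [193.1999969482422, 180.1999969482422], [175.1999969482422, 207.1999969482422]]
side white 21.5 [[181.89999389648438, 213.39999389648438], [197.1999969482422, 185.5], [198.60000610351562, 186.3000030517578], [183.39999389648438, 214.1999969482422]]
side orange 173.0 [[200.3000030517578, 275.3999938964844], [201.5, 271.29998779296875], [250.5, 285.29998779296875], [249.3000030517578, 289.3999938964844]]
side orange 110.5 [[233.10000610351562, 197.60000610351562], [248.3000030517578, 194.5], [2
[... 238 characters left out ...]
[329.0, 199.8000030517578], [329.1000061035156, 202.1999969482422], [304.0, 203.5]]
top white 1117.5 [[173.3000030517578, 178.6999969482422], [205.60000610351562, 177.1999969482422], [207.39999389648438, 213.8000030517578], [175.10000610351562, 215.39999389648438]]
top white 23.0 [[158.89999389648438, 145.8000030517578], [191.89999389648438, 143.60000610351562], [192.0, 145.3000030517578], [159.0, 147.5]]
top orange 109.5 [[162.89999389648438, 176.0], [166.89999389648438, 175.89999389648438], [167.89999389648438, 215.0], [164.0, 215.10000610351562]]
top orange 88.5 [[168.89999389648438, 178.0], [172.1999969482422, 177.89999389648438], [173.39999389648438, 215.0], [170.0, 215.10000610351562]]
```

View pics/z.png

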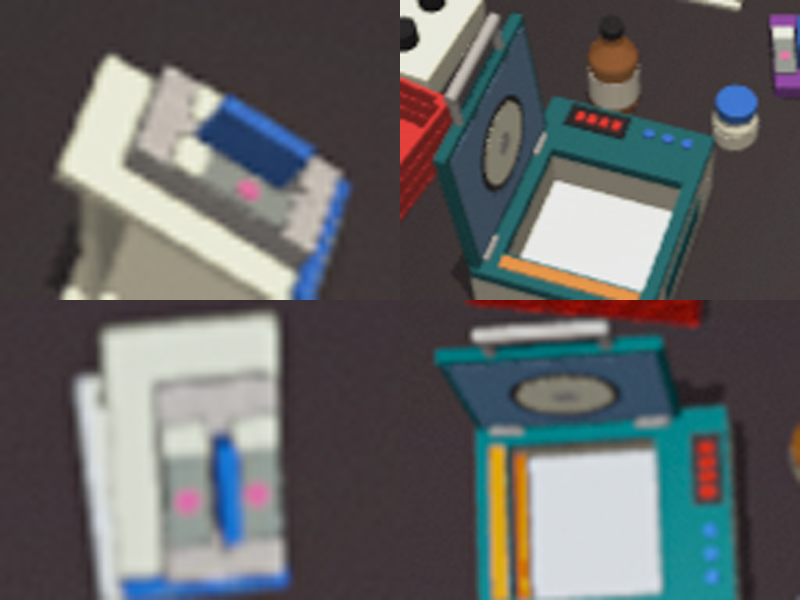

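The crops show the fin top running in the side view from about (275.8,142.2) to (289.8,151.6) native, and in the top view from (319,178) to (320.7,194). The floor's back-right corner is at side (221.5,246), and the rail top edge in the top view runs from (172.2,178) to (173.4,215).

```bash
python3 - <<'E'
from h import *
np.set_printoptions(precision=4,suppress=True)
s,t=r.capture("side"),r.capture("top")
f=tri(s,[(275.8,142.2),(289.8,151.6)],t,[(319,178),(320.7,194)]); print("fin ends up/down",f,"mid",f.mean(0),np.linalg.norm(f[0]-f[1]))
print("lip/tray top-view down edge z~.05",plane(t,[(304,202),(329,201)],.05))
print("rail edge back,front z.06",plane(t,[(172.2,178),(173.4,215)],.06))
print("rail foot z.04",plane(t,[(173.3,178.7),(175.1,215.4)],.04))
print("floor back right side z.04",plane(s,[(221.5,245.9)],.04))
print("floor back top z.04",plane(t,[(175,178.5),(205.6,177.2)],.04))
print("rim corner backR tri",tri(s,[(219.7,214.9)],t,[(225.3,165.8)]),"frontR side z.1",plane(s,[(278.4,229.7)],.1))
print("stripe z.1 top",plane(t,[(163,176),(167,176),(168,215),(164,215)],.1)," side",plane(s,[(201,273.3),(250,287.3)],.1))
# bar
print("bar tri", tri(s,[(167.5,213.5),(198.2,186)],t,[(163,225-80),(198,143)]), "top bar z.31",plane(t,[(158.9,146.6),(191.9,144.5)],.31))
for n,lo,hi,c,roi,z in(("jar",(100,120,60),(125,255,255),t,(240,205,262,232),.065),("cap",(0,0,0),(180,255,45),t,(238,160,262,195),.14)):
    for b in blobs(c["image"],lo,hi,roi)[:2]:
        m,_=cv2.minEnclosingCircle(b); print(n,cv2.contourArea(b),m,plane(c,[m],z))
E
```

```text
fin ends up/down [[ 0.5806 -0.2371  0.1329]
 [ 0.5299 -0.2478  0.0963]] mid [ 0.5552 -0.2424  0.1146] 0.06338382281337791
lip/tray top-view down edge z~.05 [[ 0.5107 -0.1917  0.05  ]
 [ 0.5153 -0.2857  0.05  ]]
rail edge back,front z.06 [[0.5961 0.3034 0.06  ]
 [0.4556 0.2927 0.06  ]]
rail foot z.04 [[0.5981 0.3029 0.04  ]
 [0.4571 0.2899 0.04  ]]
floor back right side z.04 [[0.6006 0.1781 0.04  ]]
floor back top z.04 [[0.5989 0.2964 0.04  ]
 [0.6049 0.1796 0.04  ]]
rim corner backR tri [[0.6379 0.1025 0.0894]] frontR side z.1 [[0.444  0.0954 0.1   ]]
stripe z.1 top [[0.594  0.3302 0.1   ]
 [0.5941 0.3154 0.1   ]
 [0.4495 0.305  0.1   ]
 [0.4494 0.3196 0.1   ]]  side [[0.5942 0.3235 0.1   ]
 [0.4478 0.3132 0.1   ]]
bar tri [[0.6676 0.2979 0.297 ]
 [0.6568 0.1791 0.2958]] top bar z.31 [[0.6408 0.3037 0.31  ]
 [0.6482 0.1969 0.31  ]]
jar 128.0 (250.65928649902344, 216.57080078125) [[0.452  0.0069 0.065 ]]
```

```bash
cat >> h.py <<'E'
def togo(p,yaw):
    "dp (mm, tool axes) and roll to put the TCP at p, tool x at yaw (deg, mod 180)"
    from scipy.spatial.transform import Rotation as Q
    s=r.get_state(); R=Q.from_euler("xyz",s["eef_rot"],degrees=True).as_matrix()
    d=(yaw-s["eef_rot"][2]+90)%180-90
    return (R.T@(np.array(p)-s["tcp_pos"])*1000).round(1), round(-np.radians(d),3)
E
python3 - <<'E'
from h import *
np.set_printoptions(precision=4,suppress=True)
s,t=r.capture("side"),r.capture("top")
a=np.array([(167,68),(347,180),(132,148)])/6.25+(240,126); b=np.array([(272,72),(280,270),(155,85)])/6.25+(284,156)
X=tri(s,a,t,b); print(X, "yaw",np.degrees(np.arctan2(*(X[0]-X[1])[[1,0]])), np.degrees(np.arctan2(-(X[2]-X[0])[0],(X[2]-X[0])[1])))
c=(X[1]+X[2])/2; print("tray top centre",c,"fin top centre",c+.032*np.array([-np.sin(.5),0,np.cos(.5)]))
print(togo([.555,-.242,.2],7))
E
```

```text
[[ 0.6265 -0.2725  0.1124]
 [ 0.5188 -0.2851  0.0516]
 [ 0.6195 -0.2036  0.1114]] yaw 6.693135204170818 5.803864995588862
tray top centre [ 0.5692 -0.2443  0.0815] fin top centre [ 0.5538 -0.2443  0.1096]
(array([-454.8,  275.2,   40.5]), np.float64(0.188))
```

Emit:
{"method": "send_rows", "body": {"newtons": 12, "steps": [{"dp": [-50, 30, 0], "roll": 0.04, "jaw": 100}, {"dp": [-100, 60, 0], "roll": 0.08, "jaw": 100}, {"dp": [-150, 90, 0], "roll": 0.12, "jaw": 100}, {"dp": [-200, 120, 0], "roll": 0.16, "jaw": 100}, {"dp": [-250, 150, 0], "roll": 0.18, "jaw": 100}]}}

```text
time_s: 1.02
tcp_pos: [0.3992, -0.4223, 0.2409]
eef_rot: [-180.0, 0.0, -172.6]
contact_force: [0.4, -0.2, 0.0]
gripper_width: 0.0874
gripper_force: 0.0
```

```bash
python3 - <<'E'
from h import *
print(togo([.558,-.243,.2],6.5),r.get_state()["tcp_pos"],r.get_state()["eef_rot"])
E
```

```text
(array([-180.5,  157.4,   40.9]), np.float64(0.015)) [ 0.39918807 -0.42231094  0.24088701] [-1.79972099e+02  3.05965945e-02 -1.72620388e+02]
```

Emit:
{"method": "send_rows", "body": {"steps": [{"dp": [-45, 40, 0], "roll": 0, "jaw": 100}, {"dp": [-90, 80, 0], "roll": 0.015, "jaw": 100}, {"dp": [-135, 120, 10], "roll": 0.015, "jaw": 100}, {"dp": [-180, 157, 40], "roll": 0.015, "jaw": 100}, {"dp": [-180, 157, 40], "roll": 0.015, "jaw": 100}]}}

```text
time_s: 1.65
tcp_pos: [0.5573, -0.2417, 0.1981]
eef_rot: [179.9, -0.2, -173.2]
contact_force: [-1.3, -0.9, -0.7]
gripper_width: 0.0875
gripper_force: 0.0
```

```bash
python3 - <<'E'
from h import *
s,t=r.capture("side"),r.capture("top")
print(togo([.558,-.243,.102],6.5),r.get_state()["tcp_pos"])
C=[cv2.resize(c["image"][q[1]:q[3],q[0]:q[2]],(400,300),interpolation=cv2.INTER_CUBIC) for c,q in
 ((s,(232,96,312,156)),(t,(275,140,355,200)))]
cv2.imwrite("pics/g.png",np.hstack(C))
E
```

```text
(array([-1.8,  0.9, 98. ]), np.float64(0.003)) [ 0.55648694 -0.24414204  0.20002287]
```

View pics/g.png

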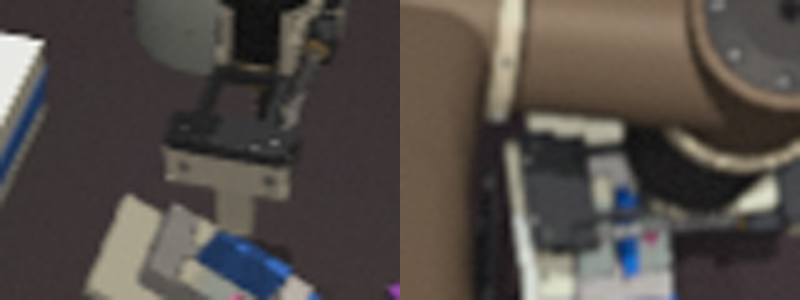

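The near finger sits directly over the fin line (side crop (235,215), fin at (245,260)), so I'll descend and close.

Emit:
{"method": "send_rows", "body": {"steps": [{"dp": [-2, 1, 30], "roll": 0, "jaw": 100}, {"dp": [-2, 1, 60], "roll": 0, "jaw": 80}, {"dp": [-2, 1, 85], "roll": 0, "jaw": 60}, {"dp": [-2, 1, 97], "roll": 0, "jaw": 60}, {"dp": [-2, 1, 97], "roll": 0, "jaw": 50}]}}

```text
time_s: 2.38
tcp_pos: [0.5578, -0.2444, 0.1038]
eef_rot: [-180.0, -0.0, -173.5]
contact_force: [-1.4, -0.3, -0.3]
gripper_width: 0.0531
gripper_force: 0.0
```

Emit:
{"method": "send_rows", "body": {"newtons": 12, "steps": [{"dp": [0, 0, 0], "roll": 0, "jaw": 30}, {"dp": [0, 0, 0], "roll": 0, "jaw": 20}, {"dp": [0, 0, 0], "roll": 0, "jaw": 5}, {"dp": [0, 0, 0], "roll": 0, "jaw": 5}, {"dp": [0, 0, 0], "roll": 0, "jaw": 5}]}}

```text
time_s: 3.0
tcp_pos: [0.5582, -0.2436, 0.1038]
eef_rot: [-180.0, 0.0, -173.4]
contact_force: [-1.1, -0.1, 2.1]
gripper_width: 0.0118
gripper_force: 12.0
```

Emit:
{"method": "send_rows", "body": {"steps": [{"dp": [0, 0, -8], "roll": 0, "jaw": 5}, {"dp": [0, 0, -20], "roll": 0, "jaw": 5}, {"dp": [0, 0, -40], "roll": 0, "jaw": 5}, {"dp": [0, 0, -65], "roll": 0, "jaw": 5}, {"dp": [0, 0, -90], "roll": 0, "jaw": 5}]}}

```text
time_s: 3.62
tcp_pos: [0.5581, -0.2436, 0.1951]
eef_rot: [-180.0, 0.0, -173.4]
contact_force: [0.5, -0.0, -1.7]
gripper_width: 0.0119
gripper_force: 12.0
```

Emit:
{"method": "send_rows", "body": {"steps": [{"dp": [0, 0, -35], "roll": 0, "jaw": 5}, {"dp": [0, 0, -75], "roll": 0, "jaw": 5}, {"dp": [0, 0, -110], "roll": 0, "jaw": 5}, {"dp": [0, 0, -130], "roll": 0, "jaw": 5}, {"dp": [0, 0, -130], "roll": 0, "jaw": 5}]}}

```text
time_s: 4.25
tcp_pos: [0.5587, -0.2437, 0.3259]
eef_rot: [-179.9, 0.2, -173.4]
contact_force: [0.1, 1.0, -3.1]
gripper_width: 0.012
gripper_force: 12.0
```

```bash
python3 - <<'E'
from h import *
s,t=r.capture("side"),r.capture("top")
print(r.get_state()["gripper_force"],r.get_state()["gripper_width"],r.get_state()["joints"])
print(togo([.522,.254,.32],4.1),r.get_state()["tcp_pos"])
cv2.imwrite("pics/lift.png",cv2.resize(s["image"][60:210,180:380],(800,600),interpolation=cv2.INTER_CUBIC))
E
```

```text
11.991724669933319 0.011754497863455993 [-5.21744101e+00  1.20053567e+01 -4.67858350e-01 -3.63628859e-02
 -7.75635412e+01 -7.82044244e+01]
(array([-21.4, 498.1,   3.3]), np.float64(0.043)) [ 0.55771876 -0.24329895  0.32295239]
```

View pics/lift.png

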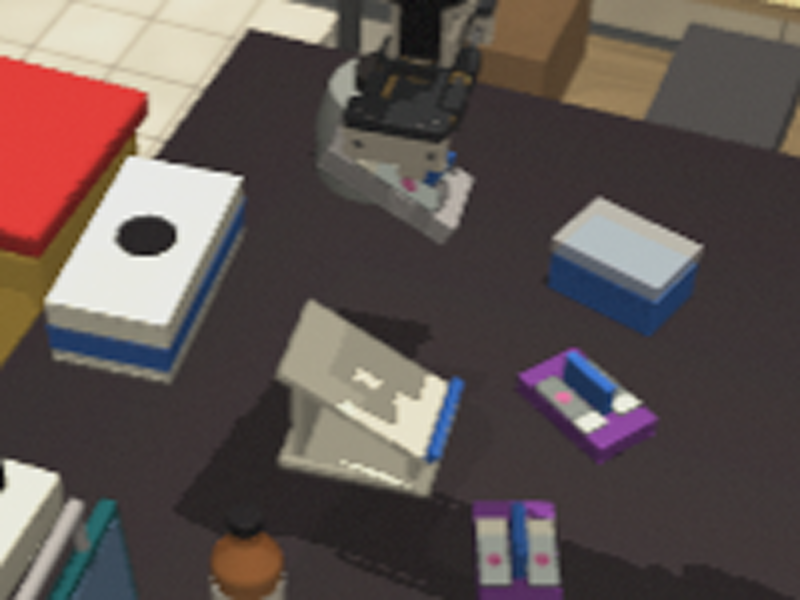

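The side crop shows the tray firmly held but still tilted, front low at (445,240). The stand at (370,400) is empty and the bystanders haven't moved. Next I'll carry it over the incubator.

Emit:
{"method": "send_rows", "body": {"steps": [{"dp": [0, 25, 0], "roll": 0, "jaw": 5}, {"dp": [0, 70, 0], "roll": 0, "jaw": 5}, {"dp": [0, 120, 0], "roll": 0, "jaw": 5}, {"dp": [0, 170, 0], "roll": 0, "jaw": 5}, {"dp": [0, 220, 0], "roll": 0, "jaw": 5}]}}

```text
time_s: 4.97
tcp_pos: [0.5319, -0.0236, 0.3221]
eef_rot: [-180.0, -0.1, -173.4]
contact_force: [1.3, -1.0, -2.2]
gripper_width: 0.0123
gripper_force: 12.0
```

Emit:
{"method": "send_rows", "body": {"steps": [{"dp": [0, 50, 0], "roll": 0.02, "jaw": 5}, {"dp": [0, 100, 0], "roll": 0.03, "jaw": 5}, {"dp": [0, 150, 0], "roll": 0.043, "jaw": 5}, {"dp": [0, 200, 0], "roll": 0.043, "jaw": 5}, {"dp": [0, 230, 0], "roll": 0.043, "jaw": 5}]}}

```text
time_s: 5.6
tcp_pos: [0.5056, 0.2053, 0.322]
eef_rot: [-179.9, -0.1, -175.8]
contact_force: [0.5, -0.5, -2.2]
gripper_width: 0.0116
gripper_force: 12.0
```

```bash
python3 - <<'E'
from h import *
print(togo([.516,.2544,.25],4.1),r.get_state()["tcp_pos"],r.get_state()["eef_rot"])
E
```

```text
(array([-14.2,  48.3,  71.9]), np.float64(0.002)) [0.50555062 0.20531778 0.32197155] [-1.79942420e+02 -1.25588119e-01 -1.75806693e+02]
```

Emit:
{"method": "send_rows", "body": {"steps": [{"dp": [-7, 25, 0], "roll": 0, "jaw": 5}, {"dp": [-14, 48, 20], "roll": 0, "jaw": 5}, {"dp": [-14, 48, 60], "roll": 0, "jaw": 5}, {"dp": [-14, 48, 100], "roll": 0, "jaw": 5}, {"dp": [-14, 48, 112], "roll": 0, "jaw": 5}]}}

```text
time_s: 6.22
tcp_pos: [0.5162, 0.2512, 0.2083]
eef_rot: [-179.8, -0.3, -175.9]
contact_force: [0.2, 1.0, -1.0]
gripper_width: 0.0113
gripper_force: 12.0
```

```bash
python3 - <<'E'
from h import *
s,t=r.capture("side"),r.capture("top")
print(r.get_state()["tcp_pos"])
C=[cv2.resize(c["image"][q[1]:q[3],q[0]:q[2]],(400,600),interpolation=cv2.INTER_CUBIC) for c,q in
 ((s,(180,140,280,290)),(t,(140,120,240,270)))]
cv2.imwrite("pics/over.png",np.hstack(C))
E
```

```text
[0.5171277  0.25177498 0.21040541]
```

View pics/over.png

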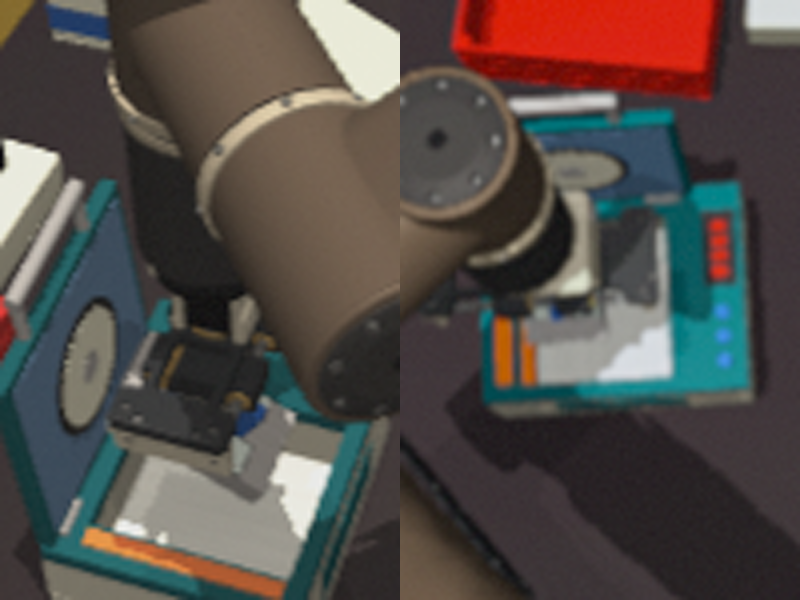

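```bash
python3 - <<'E'
from h import *
np.set_printoptions(precision=4,suppress=True)
s,t=r.capture("side"),r.capture("top")
print(plane(s,[(244.5,264.5)],.145),plane(t,[(191.8,203.8)],.155), r.get_state()["tcp_pos"])
E
```

```text
[[0.479  0.2768 0.145 ]] [[0.4818 0.2121 0.155 ]] [0.5181 0.2526 0.2129]
```

Emit:
{"method": "send_rows", "body": {"steps": [{"dp": [-5, 0, 20], "roll": 0, "jaw": 5}, {"dp": [-5, 0, 45], "roll": 0, "jaw": 5}, {"dp": [-5, 0, 70], "roll": 0, "jaw": 5}, {"dp": [-5, 0, 90], "roll": 0, "jaw": 5}, {"dp": [-5, 0, 95], "roll": 0, "jaw": 5}]}}

```text
time_s: 7.05
tcp_pos: [0.5226, 0.2529, 0.117]
eef_rot: [180.0, 0.0, -175.9]
contact_force: [-0.2, -0.4, -1.7]
gripper_width: 0.0115
gripper_force: 12.0
```

Emit:
{"method": "send_rows", "body": {"newtons": 8, "steps": [{"dp": [0, 0, 3], "roll": 0, "jaw": 5}, {"dp": [0, 0, 6], "roll": 0, "jaw": 5}, {"dp": [0, 0, 9], "roll": 0, "jaw": 5}, {"dp": [0, 0, 11], "roll": 0, "jaw": 5}, {"dp": [0, 0, 13], "roll": 0, "jaw": 5}]}}

```text
time_s: 7.68
tcp_pos: [0.5222, 0.2527, 0.1035]
eef_rot: [180.0, 0.0, -175.9]
contact_force: [-0.1, 0.0, -2.6]
gripper_width: 0.0118
gripper_force: 8.0
```

Emit:
{"method": "send_rows", "body": {"steps": [{"dp": [0, 0, 2], "roll": 0, "jaw": 5}, {"dp": [0, 0, 4], "roll": 0, "jaw": 5}, {"dp": [0, 0, 6], "roll": 0, "jaw": 5}, {"dp": [0, 0, 8], "roll": 0, "jaw": 5}, {"dp": [0, 0, 9], "roll": 0, "jaw": 5}]}}

```text
time_s: 8.3
tcp_pos: [0.5254, 0.2541, 0.0971]
eef_rot: [179.9, 0.4, -175.8]
contact_force: [6.2, -0.9, 9.1]
gripper_width: 0.0119
gripper_force: 8.8
```

```bash
python3 - <<'E'
from h import *
s,t=r.capture("side"),r.capture("top")
st=r.get_state();print(st["tcp_pos"],st["contact_force"],st["moment"])
C=[cv2.resize(c["image"][q[1]:q[3],q[0]:q[2]],(400,600),interpolation=cv2.INTER_CUBIC) for c,q in
 ((s,(200,190,280,310)),(t,(150,130,230,250)))]
cv2.imwrite("pics/in.png",np.hstack(C))
E
```

```text
[0.52528305 0.25413132 0.09698994] [ 5.35423668 -0.8431589   6.44897979] [-0.49659558 -1.93059957  0.06460018]
```

View pics/in.png

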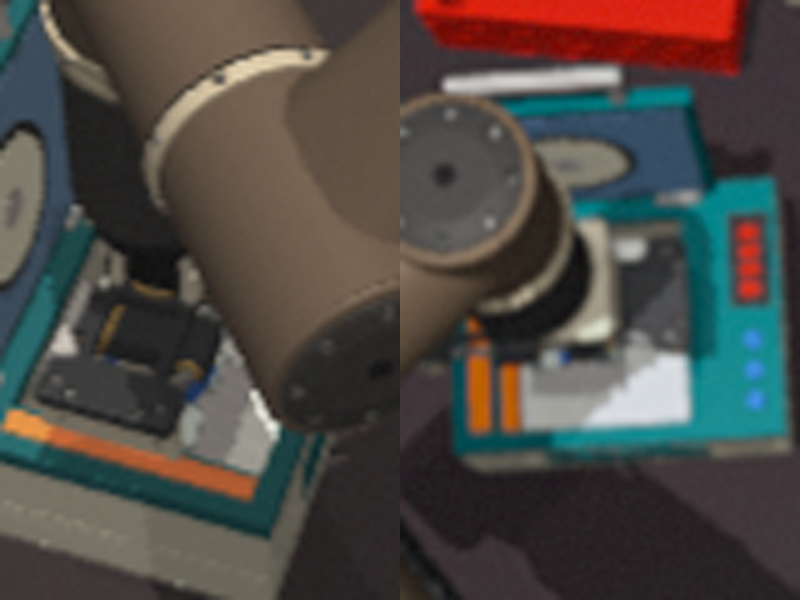

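The tray's front edge is on the floor, ahead of the gripper (top crop (560,370)) and well clear of the front wall (y≈440). I'll press on lightly with a softer grip so that it pivots level.

Emit:
{"method": "send_rows", "body": {"newtons": 5, "steps": [{"dp": [0, 0, 0], "roll": 0, "jaw": 5}, {"dp": [0, 0, 2], "roll": 0, "jaw": 5}, {"dp": [0, 0, 4], "roll": 0, "jaw": 5}, {"dp": [0, 0, 6], "roll": 0, "jaw": 5}, {"dp": [0, 0, 6], "roll": 0, "jaw": 5}]}}

```text
time_s: 9.02
tcp_pos: [0.5212, 0.2521, 0.0876]
eef_rot: [-179.9, -0.1, -175.9]
contact_force: [0.0, -0.3, -2.0]
gripper_width: 0.0118
gripper_force: 5.0
```

```bash
python3 - <<'E'
from h import *
st=r.get_state();print(st["tcp_pos"],st["contact_force"],st["moment"],st["joint_torque"])
E
```

```text
[0.52117328 0.25209324 0.08757172] [ 0.0028966  -0.32973908 -2.00628985] [ 0.02516544 -0.05397193 -0.02039975] [-5.34569146e-02 -5.18472040e+01  2.33261919e+01  5.66086292e+00
 -1.10155551e-01  8.83731205e-03]
```

Emit:
{"method": "send_rows", "body": {"steps": [{"dp": [0, 0, 1], "roll": 0, "jaw": 5}, {"dp": [0, 0, 2], "roll": 0, "jaw": 5}, {"dp": [0, 0, 3], "roll": 0, "jaw": 5}, {"dp": [0, 0, 4], "roll": 0, "jaw": 5}, {"dp": [0, 0, 4], "roll": 0, "jaw": 5}]}}

```text
time_s: 9.65
tcp_pos: [0.5221, 0.2528, 0.0845]
eef_rot: [180.0, -0.0, -175.9]
contact_force: [0.7, 0.9, -0.8]
gripper_width: 0.0121
gripper_force: 5.0
```

```bash
python3 - <<'E'
from h import *
s,t=r.capture("side"),r.capture("top")
st=r.get_state();print(st["tcp_pos"],st["contact_force"],st["moment"])
C=[cv2.resize(c["image"][q[1]:q[3],q[0]:q[2]],(400,600),interpolation=cv2.INTER_CUBIC) for c,q in
 ((s,(200,190,280,310)),(t,(150,130,230,250)))]
cv2.imwrite("pics/in2.png",np.hstack(C))
E
```

```text
[0.52200453 0.25274525 0.08445827] [ 0.3425187   0.07663894 -0.67758741] [ 0.12039911 -0.28432292 -0.00256997]
```

View pics/in2.png

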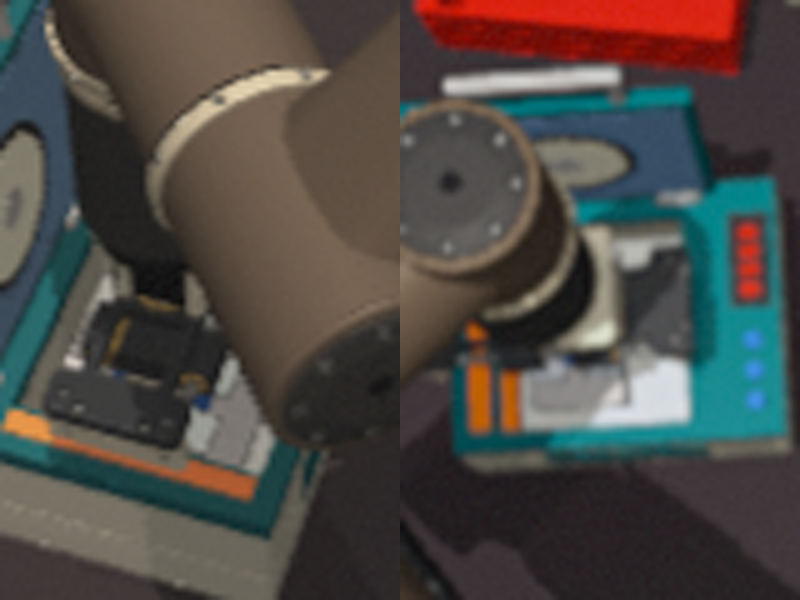

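The tray now lies nearly level, with its front edge at top crop y≈412 and its +y edge at x≈532 against the rail face at 520, leaving a gap of about 7 mm. I'll lower 1 mm and slide it to the rail.

Emit:
{"method": "send_rows", "body": {"newtons": 6, "steps": [{"dp": [0, 0, 1], "roll": 0, "jaw": 5}, {"dp": [0, 2, 1], "roll": 0, "jaw": 5}, {"dp": [0, 4, 1], "roll": 0, "jaw": 5}, {"dp": [0, 6, 1], "roll": 0, "jaw": 5}, {"dp": [0, 7, 1], "roll": 0, "jaw": 5}]}}

```text
time_s: 10.38
tcp_pos: [0.5214, 0.2598, 0.0833]
eef_rot: [-180.0, -0.0, -175.9]
contact_force: [0.5, -0.3, -1.8]
gripper_width: 0.0119
gripper_force: 6.0
```

```bash
python3 - <<'E'
from h import *
st=r.get_state();print(st["tcp_pos"],st["contact_force"],st["moment"])
t=r.capture("top"); print(plane(t,[(186,212.4),(176.4,205),(195.6,205)],.062))
E
```

```text
[0.52140585 0.25982941 0.0833498 ] [ 0.46494768 -0.26043862 -1.81628069] [-0.10083058  0.06303141  0.01061876]
[[0.46554066 0.24582543 0.062     ]
 [0.49290547 0.28269926 0.062     ]
 [0.49361941 0.21109861 0.062     ]]
```

Emit:
{"method": "send_rows", "body": {"steps": [{"dp": [0, 0, 1], "roll": 0, "jaw": 5}, {"dp": [0, 1, 2], "roll": 0, "jaw": 5}, {"dp": [0, 2, 2], "roll": 0, "jaw": 5}, {"dp": [0, 3, 2], "roll": 0, "jaw": 5}, {"dp": [0, 4, 2], "roll": 0, "jaw": 5}]}}

```text
time_s: 11.05
tcp_pos: [0.5211, 0.2636, 0.0814]
eef_rot: [-180.0, -0.0, -175.9]
contact_force: [-1.1, -1.3, -1.0]
gripper_width: 0.012
gripper_force: 6.0
```

```bash
python3 - <<'E'
from h import *
st=r.get_state();print(st["tcp_pos"],st["contact_force"],st["moment"])
E
```

```text
[0.52110406 0.26357494 0.0814318 ] [-1.11052482 -1.31011252 -1.04450125] [-0.71767852  0.19405835  0.0094205 ]
```

Emit:
{"method": "send_rows", "body": {"steps": [{"dp": [0, 1, 1], "roll": 0, "jaw": 5}, {"dp": [0, 2, 1], "roll": 0, "jaw": 5}, {"dp": [0, 2, 1], "roll": 0, "jaw": 5}, {"dp": [0, 2, 1], "roll": 0, "jaw": 5}]}}

```text
time_s: 11.55
tcp_pos: [0.5214, 0.2638, 0.0809]
eef_rot: [-179.9, -0.0, -175.9]
contact_force: [2.9, -9.4, 3.1]
gripper_width: 0.0122
gripper_force: 6.0
```

```bash
python3 - <<'E'
from h import *
st=r.get_state();print(st["tcp_pos"],st["contact_force"],st["moment"])
E
```

```text
[0.52135205 0.26382487 0.08090881] [ 2.8933411  -9.44706373  3.14480126] [-3.36477742 -0.91677164  0.01720671]
```

Firm rail contact (−9 N in y, y stalled) and floor contact, so I'll release with a small opening.

Emit:
{"method": "send_rows", "body": {"steps": [{"dp": [0, -1, 0], "roll": 0, "jaw": 18}, {"dp": [0, -2, 0], "roll": 0, "jaw": 25}, {"dp": [0, -2, 0], "roll": 0, "jaw": 28}, {"dp": [0, -2, 0], "roll": 0, "jaw": 28}, {"dp": [0, -2, 0], "roll": 0, "jaw": 28}]}}

```text
time_s: 12.18
tcp_pos: [0.5213, 0.2638, 0.0805]
eef_rot: [180.0, -0.0, -175.9]
contact_force: [0.1, 0.1, -0.1]
gripper_width: 0.0243
gripper_force: 0.0
```

Emit:
{"method": "send_rows", "body": {"steps": [{"dp": [0, 0, -8], "roll": 0, "jaw": 28}, {"dp": [0, 0, -20], "roll": 0, "jaw": 28}, {"dp": [0, 0, -50], "roll": 0, "jaw": 28}, {"dp": [0, 0, -100], "roll": 0, "jaw": 28}, {"dp": [0, 0, -150], "roll": 0, "jaw": 28}]}}

```text
time_s: 12.8
tcp_pos: [0.5212, 0.2635, 0.2331]
eef_rot: [180.0, 0.0, -175.9]
contact_force: [0.4, 1.6, -0.1]
gripper_width: 0.0246
gripper_force: 0.0
```

Emit:
{"method": "send_rows", "body": {"steps": [{"dp": [0, -60, -50], "roll": 0, "jaw": 0}, {"dp": [0, -110, -90], "roll": 0, "jaw": 0}, {"dp": [0, -170, -110], "roll": 0, "jaw": 0}, {"dp": [0, -220, -110], "roll": 0, "jaw": 0}, {"dp": [0, -220, -110], "roll": 0, "jaw": 0}]}}

```text
time_s: 13.42
tcp_pos: [0.537, 0.0408, 0.3428]
eef_rot: [180.0, 0.2, -176.1]
contact_force: [-0.4, 0.4, 0.1]
gripper_width: 0.0004
gripper_force: 0.0
```

```bash
python3 - <<'E'
from h import *
s,t=r.capture("side"),r.capture("top")
st=r.get_state();print(st["tcp_pos"],st["contact_force"],st["gripper_width"])
C=[cv2.resize(c["image"][q[1]:q[3],q[0]:q[2]],(400,600),interpolation=cv2.INTER_CUBIC) for c,q in
 ((s,(160,170,280,350)),(t,(150,130,230,250)))]
cv2.imwrite("pics/out.png",np.hstack(C))
E
```

```text
[0.53698099 0.04333569 0.34154272] [ 0.78403646 -0.12598534 -0.62434885] 0.0006614175395012776
```

View pics/out.png

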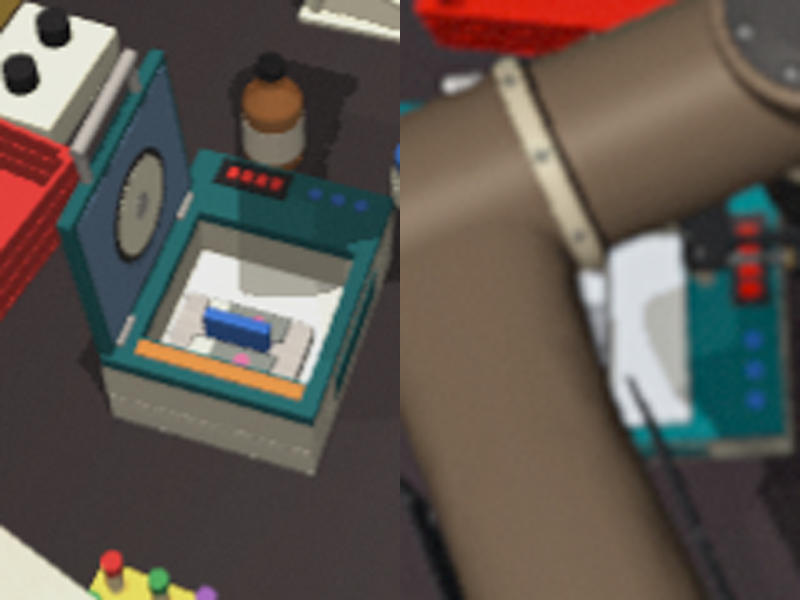

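The side crop shows the tray level in the chamber, parallel to the rail with its fin at (237,328), and the lid still upright with its bar from (133,58) to (82,145). Now I'll check the tray numerically and locate the bar.

```bash
cat >> h.py <<'E'
BAY=np.array([.525,.239,0]); _c,_s=np.cos(np.radians(4.1)),np.sin(np.radians(4.1))
def inc(p):
    d=np.atleast_2d(p)-BAY; return (np.c_[d[:,0]*_c+d[:,1]*_s,-d[:,0]*_s+d[:,1]*_c,d[:,2]]*1000).round(1)
E
python3 - <<'E'
from h import *
s=r.capture("side")
b=blobs(s["image"],(100,120,60),(125,255,255),(215,250,250,285),10)
for q in b[:2]: 
    bx=cv2.boxPoints(cv2.minAreaRect(q)); print(cv2.contourArea(q),bx.tolist()); print(inc(plane(s,bx,.094)))
bar=tri(s,[(199.9,187.4),(184.6,213.5)],{**r.capture("top")},[(191.9,144.5),(158.9,146.6)])
print("bar",bar,inc(bar),"tcp",inc(r.get_state()["tcp_pos"]))
E
```

```text
133.5 [[220.00001525878906, 270.0000305175781], [222.00001525878906, 262.0000305175781], [241.7647247314453, 266.9411926269531], [239.7647247314453, 274.9411926269531]]
[[ 29.2  49.   94. ]
 [ 33.4  21.8  94. ]
 [-26.8  20.1  94. ]
 [-30.1  47.2  94. ]]
bar [[0.64376114 0.19574274 0.31366302]
 [0.63349264 0.29969169 0.32515057]] [[115.4 -51.6 313.7]
 [112.6  52.8 325.2]] tcp [[  -1.9 -194.6  340.7]]
```

Emit:
{"method": "send_rows", "body": {"newtons": 20, "steps": [{"dp": [-20, 10, -40], "roll": 0, "jaw": 0}, {"dp": [-55, 50, -55], "roll": 0, "jaw": 0}, {"dp": [-95, 95, -55], "roll": 0, "jaw": 0}, {"dp": [-130, 140, -55], "roll": 0, "jaw": 0}, {"dp": [-150, 175, -55], "roll": 0, "jaw": 0}]}}

```text
time_s: 14.25
tcp_pos: [0.6747, 0.2335, 0.3937]
eef_rot: [-179.9, -0.1, -175.7]
contact_force: [1.0, -0.4, 0.3]
gripper_width: 0.0001
gripper_force: 0.0
```

Emit:
{"method": "send_rows", "body": {"steps": [{"dp": [0, 20, 0], "roll": 0, "jaw": 0}, {"dp": [0, 20, 25], "roll": 0, "jaw": 0}, {"dp": [0, 20, 60], "roll": 0, "jaw": 0}, {"dp": [0, 20, 78], "roll": 0, "jaw": 0}, {"dp": [0, 20, 78], "roll": 0, "jaw": 0}]}}

```text
time_s: 14.88
tcp_pos: [0.672, 0.2497, 0.3166]
eef_rot: [-179.9, -0.1, -175.8]
contact_force: [0.1, -0.4, 0.1]
gripper_width: 0.0005
gripper_force: 0.0
```

```bash
python3 - <<'E'
from h import *
s=r.capture("side")
st=r.get_state();print(st["tcp_pos"],inc(st["tcp_pos"]),st["contact_force"],st["eef_rot"],st["joints"])
cv2.imwrite("pics/lid.png",cv2.resize(s["image"][120:300,130:370],(800,600),interpolation=cv2.INTER_CUBIC))
E
```

```text
[0.67265263 0.24969736 0.31821224] [[1.480e+02 1.000e-01 3.182e+02]] [0.41321565 0.79761814 0.00163372] [-1.79973239e+02  1.61802833e-02 -1.75856001e+02] [ 3.58866571e+01  2.28097336e+01  1.39746500e+01  3.16462474e-02
 -8.11652369e+01 -1.21747523e+02]
```

View pics/lid.png

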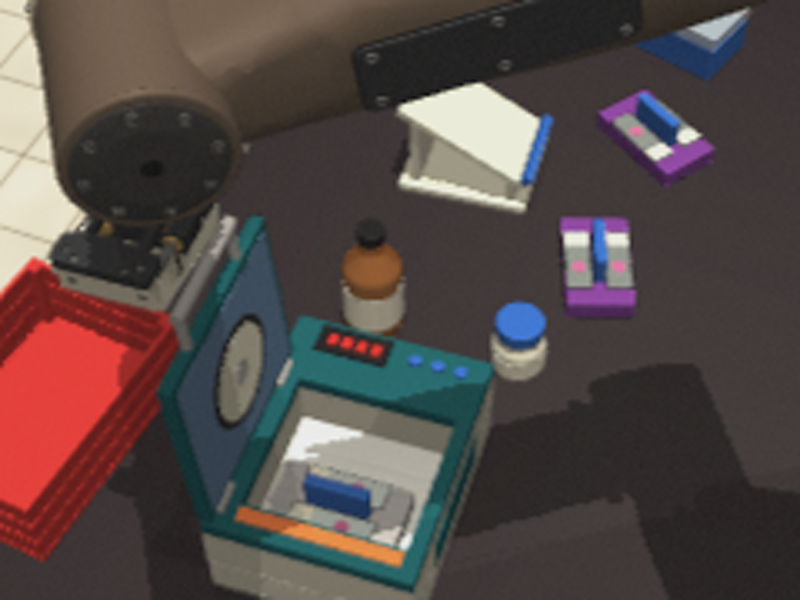

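The gripper is behind the bar (crop (150,270) against the bar at (205,275)). I'll push the lid over along its arc.

Emit:
{"method": "send_rows", "body": {"steps": [{"dp": [12, 0, 0], "roll": 0, "jaw": 0}, {"dp": [26, 0, -3], "roll": 0, "jaw": 0}, {"dp": [42, 0, -4], "roll": 0, "jaw": 0}, {"dp": [62, 0, -3], "roll": 0, "jaw": 0}, {"dp": [80, 0, -1], "roll": 0, "jaw": 0}]}}

```text
time_s: 15.55
tcp_pos: [0.5919, 0.2438, 0.3197]
eef_rot: [179.9, 0.1, -175.9]
contact_force: [2.5, 1.0, -2.4]
gripper_width: 0.0004
gripper_force: 1.6
```

Emit:
{"method": "send_rows", "body": {"steps": [{"dp": [20, 0, 5], "roll": 0, "jaw": 0}, {"dp": [40, 0, 11], "roll": 0, "jaw": 0}, {"dp": [58, 0, 19], "roll": 0, "jaw": 0}, {"dp": [75, 0, 28], "roll": 0, "jaw": 0}, {"dp": [90, 0, 38], "roll": 0, "jaw": 0}]}}

```text
time_s: 16.18
tcp_pos: [0.5023, 0.2373, 0.2818]
eef_rot: [179.9, 0.2, -175.9]
contact_force: [1.7, 1.0, 0.1]
gripper_width: 0.0003
gripper_force: 1.1
```

```bash
python3 - <<'E'
from h import *
s=r.capture("side")
st=r.get_state();print(st["tcp_pos"],inc(st["tcp_pos"]),st["contact_force"],st["eef_rot"])
cv2.imwrite("pics/lid2.png",cv2.resize(s["image"][120:300,130:370],(800,600),interpolation=cv2.INTER_CUBIC))
E
```

```text
[0.50038988 0.23682859 0.28046664] [[-24.7  -0.4 280.5]] [-1.12906961 -0.16533521 -3.08347131] [ 1.79916273e+02  1.71199755e-02 -1.75871250e+02]
```

View pics/lid2.png

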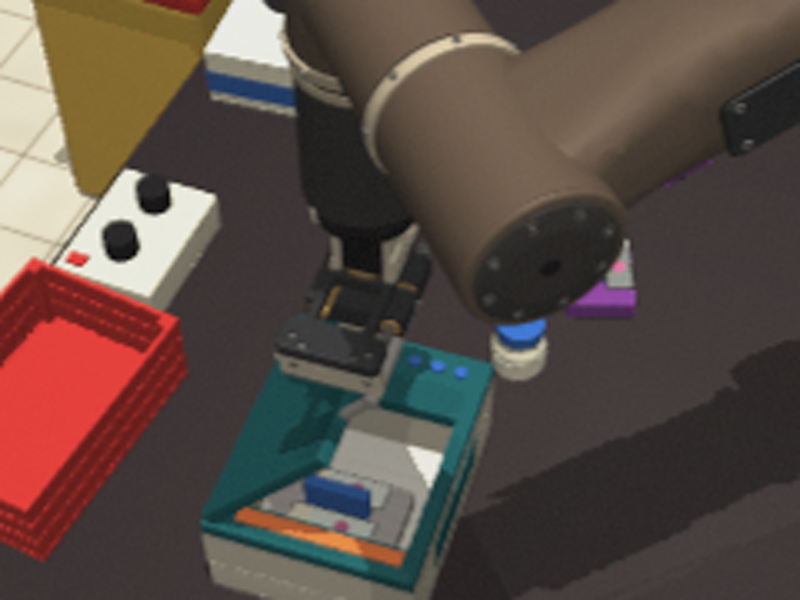

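```bash
python3 - <<'E'
from h import *
s=r.capture("side")
for px in((345,412),(328,464)):
    p=np.array(px)*.3+(130,120); o,d=ray(s,[p])
    n=np.array([-_s,_c,0]); Y=.05 if px[0]==345 else .098
    k=(Y-(o-BAY)@n)/(d[0]@n); q=inc(o+k*d[0])[0]; print(q, "alpha",np.arctan2(q[2]-100,90-q[0]),np.hypot(q[2]-100,90-q[0]))
E
```

```text
Traceback (most recent call last):
NameError: name '_s' is not defined. Did you mean: 's'?
```

```bash
sed -i 's/\b_c\b/cc/g;s/\b_s\b/ss/g' h.py; python3 - <<'E'
from h import *
s=r.capture("side")
for px in((345,412),(328,464)):
    p=np.array(px)*.3+(130,120); o,d=ray(s,[p])
    n=np.array([-ss,cc,0]); Y=.05 if px[0]==345 else .098
    k=(Y-(o-BAY)@n)/(d[0]@n); q=inc(o+k*d[0])[0]; print(q, "alpha",np.arctan2(q[2]-100,90-q[0]),np.hypot(q[2]-100,90-q[0]))
E
```

```text
[-17.7  50.  245.2] alpha 0.9326054900245493 180.7825489365608
[-20.9  98.  242.4] alpha 0.9091214460888843 180.4898058063114
```

Lid angle is about 0.9 rad, as predicted. I'll now switch to pressing down on top of the bar.

Emit:
{"method": "send_rows", "body": {"steps": [{"dp": [0, 0, -25], "roll": 0, "jaw": 0}, {"dp": [18, 0, -25], "roll": 0, "jaw": 0}, {"dp": [20, 0, -12], "roll": 0, "jaw": 0}, {"dp": [28, 0, -3], "roll": 0, "jaw": 0}, {"dp": [36, 0, 6], "roll": 0, "jaw": 0}]}}

```text
time_s: 16.95
tcp_pos: [0.4651, 0.2345, 0.2753]
eef_rot: [180.0, -0.1, -175.9]
contact_force: [-17.6, 1.2, 20.8]
gripper_width: 0.0006
gripper_force: 10.0
```

Emit:
{"method": "send_rows", "body": {"steps": [{"dp": [10, 0, 10], "roll": 0, "jaw": 0}, {"dp": [17, 0, 19], "roll": 0, "jaw": 0}, {"dp": [25, 0, 29], "roll": 0, "jaw": 0}, {"dp": [32, 0, 40], "roll": 0, "jaw": 0}, {"dp": [39, 0, 51], "roll": 0, "jaw": 0}]}}

```text
time_s: 17.58
tcp_pos: [0.4276, 0.2315, 0.2224]
eef_rot: [-180.0, -0.1, -175.9]
contact_force: [-1.1, 0.6, 1.7]
gripper_width: 0.0006
gripper_force: 1.2
```

```bash
python3 - <<'E'
from h import *
st=r.get_state();print(inc(st["tcp_pos"]),st["contact_force"],st["eef_rot"])
E
```

```text
[[-97.7  -0.5 222.4]] [-1.10612043  0.62459264  1.66180613] [-1.79955586e+02 -5.40089295e-02 -1.75891067e+02]
```

Emit:
{"method": "send_rows", "body": {"steps": [{"dp": [6, 0, 11], "roll": 0, "jaw": 0}, {"dp": [11, 0, 21], "roll": 0, "jaw": 0}, {"dp": [15, 0, 31], "roll": 0, "jaw": 0}, {"dp": [18, 0, 40], "roll": 0, "jaw": 0}, {"dp": [21, 0, 49], "roll": 0, "jaw": 0}]}}

```text
time_s: 18.2
tcp_pos: [0.4073, 0.2304, 0.1739]
eef_rot: [-180.0, 0.0, -175.9]
contact_force: [0.9, -1.4, 1.6]
gripper_width: 0.0005
gripper_force: 0.7
```

Emit:
{"method": "send_rows", "body": {"steps": [{"dp": [2, 0, 8], "roll": 0, "jaw": 0}, {"dp": [4, 0, 17], "roll": 0, "jaw": 0}, {"dp": [5, 0, 25], "roll": 0, "jaw": 0}, {"dp": [6, 0, 32], "roll": 0, "jaw": 0}, {"dp": [6, 0, 38], "roll": 0, "jaw": 0}]}}

```text
time_s: 18.82
tcp_pos: [0.4014, 0.2301, 0.1361]
eef_rot: [180.0, -0.0, -175.9]
contact_force: [-0.8, -1.8, 1.4]
gripper_width: 0.0005
gripper_force: 0.7
```

Emit:
{"method": "send_rows", "body": {"steps": [{"dp": [0, 0, 3], "roll": 0, "jaw": 0}, {"dp": [0, 0, 6], "roll": 0, "jaw": 0}, {"dp": [0, 0, 8], "roll": 0, "jaw": 0}, {"dp": [0, 0, 9], "roll": 0, "jaw": 0}, {"dp": [0, 0, 10], "roll": 0, "jaw": 0}]}}

```text
time_s: 19.45
tcp_pos: [0.4016, 0.2301, 0.1269]
eef_rot: [180.0, 0.0, -175.9]
contact_force: [-3.9, -0.4, 10.1]
gripper_width: 0.0006
gripper_force: 5.1
```

Emit:
{"method": "send_rows", "body": {"steps": [{"dp": [0, 0, 1], "roll": 0, "jaw": 0}, {"dp": [0, 0, 2], "roll": 0, "jaw": 0}, {"dp": [0, 0, 2], "roll": 0, "jaw": 0}, {"dp": [0, 0, 2], "roll": 0, "jaw": 0}]}}

```text
time_s: 19.95
tcp_pos: [0.4017, 0.2301, 0.1264]
eef_rot: [180.0, 0.1, -175.8]
contact_force: [-8.8, -3.6, 22.5]
gripper_width: 0.0003
gripper_force: 11.2
```

Emit:
{"method": "send_rows", "body": {"steps": [{"dp": [0, 0, -10], "roll": 0, "jaw": 0}, {"dp": [0, 0, -50], "roll": 0, "jaw": 0}, {"dp": [0, 0, -100], "roll": 0, "jaw": 0}, {"dp": [0, 0, -150], "roll": 0, "jaw": 0}, {"dp": [0, 0, -150], "roll": 0, "jaw": 0}]}}

```text
time_s: 20.58
tcp_pos: [0.4031, 0.2314, 0.2787]
eef_rot: [179.7, 0.3, -175.9]
contact_force: [0.8, -0.4, -1.3]
gripper_width: 0.0009
gripper_force: 0.0
```

```bash
python3 - <<'E'
from h import *
s=r.capture("side")
st=r.get_state();print(inc(st["tcp_pos"]),st["contact_force"],st["qd"].round(2))
cv2.imwrite("pics/shut.png",cv2.resize(s["image"][150:330,130:370],(800,600),interpolation=cv2.INTER_CUBIC))
E
```

```text
[[-123.3    0.5  276.3]] [ 0.28789689 -0.30507    -2.17905313] [ 0.01  1.81 -3.09 -0.8   0.87 -0.02]
```

View pics/shut.png

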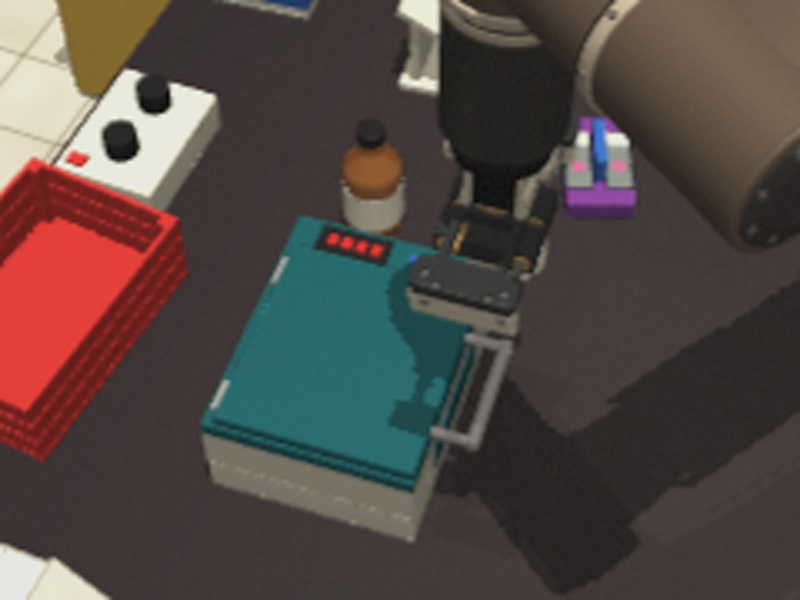

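The lid lies flat and shut, with its bar at (490,395). The gripper is clear above it and the bottle stands undisturbed at (372,180). I'll hand in.

```bash
python3 -c "
from plant import r
print(r.close_job())"
```

```text
the job is handed in; nothing more can be done
None
```

The tray is set down level in the incubator against the orange rail and released, the lid is pressed shut, and the job was handed in at about 21 s of the 72 s allowed; the hand-in returned no verdict, so I don't know how it was judged.

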